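# Put the slag hammer and the flat scraper away on a welding bench

### The arm

A 6-joint arm with a two-finger parallel gripper is mounted at the origin on the work surface. World frame = base frame: x ahead of the robot, y to its left, z up, the work surface at z = 0. Lengths are in m, angles in rad, forces in N, time in s.
With the tool pointing down it reaches from about 0.3 to 0.825 m from the base axis. Payload 5.4 kg.
Tool frame: the origin (TCP) lies midway between the tips of the shut fingers; the grasp point (between the pads) lies 19 mm behind it; z points along the fingers, y is the line along which they close (so a half turn about z gives the same grasp; the last joint's range is limited). The gripper opens to 92 mm and grips with 3 to 60 N. Pads are 20 mm wide; open, the fingers measure 128 mm over their backs; the gripper's body (75 mm by 189 mm) begins 69 mm behind the grasp point.
Start: joints at [-1.446, 0.158, 1.597, -0, 1.386, -0.21], TCP at [0.189, -0.543, 0.215] pointing down, gripper open.
Joint ranges: [-2.91, 2.91], [-0.94, 2.29], [0.18, 2.7], [-1.29, 4.43], [0.17, 2.64], [-3, 3]. Speed limits (rad/s): [2.57, 2.57, 3.14, 3.14, 3.14, 3.14].

### API

Orientations are given as [roll, pitch, yaw] about the fixed x, y, z axes, in that order (R = Rz(yaw) Ry(pitch) Rx(roll)).
In Python, from cell import env gives the robot as it stands.
- The arm moves only by the tool drive_tool, never from a script. Its argument "deltas" is a list of rows, each a list of 5 numbers: the opening, from 0 (shut) to 1 (fully open), then the shift along the tool's x, y, z normalised to -1 to 1, where 1 is 0.3 m, then the turn about the tool's z normalised to -1 to 1, where 1 is 180 degrees. A call has 1 to 20 rows; each row is the pose to reach, as a shift and turn from the pose commanded when the call began, along the tool's axes at that moment, turning the shorter way round; what a row does not reach only later rows make up. A row lasts 1/12 s, in which the tool goes at most 41.7 mm and 7.16 degrees, less where a joint would pass 70% of its speed; a pose out of reach is approached as far as the arm can. A call with a number of a shift or a turn outside -1 to 1 is refused whole. A call with a gripper value outside its range is refused whole. The fingers move at their own pace and stop on an object; "squeeze" is the grip in N (left out, the last holds). Time passes only in rows, so rows that repeat a pose let the fingers close. It gives the time, the measured TCP pose, the force, the opening and the grip force at its end, in the units of the state.
- env.state(): the state, without advancing time (a new reading comes with each control period).
- env.camera(name): name is "scene" or "top"; returns the picture (400x640x3 uint8, red, green, blue); there is no depth.
- env.camera_info(name): a dict with "fx", "fy", "cx", "cy" (pixels), "view" (4x4, takes a point from world to camera coordinates). Camera axes: x right, y up, looking along -z (the intrinsics and any distortion apply to the point x, -y, -z); pixel columns grow to the right and rows downward; lengths in m; the calibration is good to about 2 mm. A picture is of the moment at which its call begins. camera_info takes no time and is no camera call.
- env.hand_in(): hands the job in; it is judged then, once.
The state is a dict: "time": time; "joint_pos": joint angles; "qvel": joint speeds; "joint_efforts": joint torques, N m; "tcp_pos": TCP position; "ee_rot": TCP orientation; "force": force on the tool from outside, world axes, zero at the start; "wrist_torque": the same for the moment, N m; "gripper_width": finger opening in m; "finger_force": force on a finger pad.
Only numpy, scipy, OpenCV 4.12 (cv2) and the standard library are available. Lean on these libraries where they do the work, as an engineer would, in place of code of your own. Each camera call takes 0.05 s, during which the arm holds its last target. There are 200 camera calls.

### The job

Put the two hand tools away: lay the slag hammer flat in the T-shaped pocket of the shallow tray, head in the wide end, and slide the flat scraper blade first into the slot of the grey holder until its handle meets the mouth. The scraper has been pushed handle first under the low steel grating, so draw it out by its blade, put it down and take it again by the handle. Leave everything else on the bench where it stands.

Things in the scene. Friction and masses are not known exactly. Their poses are not given: they have to be found in the camera images.
- scraper: Flat scraper, lying flat. Origin on its underside at the shoulder where handle meets blade, mid-width; +x to the blade's tip, z up. Dark steel blade 36 wide, 7 thick, x = 0 to 90; brown wooden handle 28 wide, 18 thick, x = -85 to 0; undersides flush. About 0.22 kg, centre of mass about x = 30, in the blade.
- grating: Fixed low stand of dark steel bars, 112 (x) by 140 (y), 46 high; origin: centre of underside. Four 18 mm bars along y, 13 apart, undersides 28 above the bench, on side rails at y = +-63. Open below at -x. At the start the whole scraper handle is under it, blade out of its -x side; drawn 90 back along its own axis it is free. The hammer lies across that way, before the blade's tip.
- hammer: Slag hammer, a flat T, lying flat. Origin on its underside, mid-handle-width, 30 behind the head's centre line; +x to the head, z up. Dark steel head 76 long (y), 20 wide (x), 20 thick, centred at x = 30; pale wooden handle 24 wide, 18 thick, x = -100 to 20. About 0.28 kg, centre of mass about x = 18.
- hammer_head (a point): Underside of the hammer at the middle of its head.
- tray: Fixed shallow tray 172 (x) by 112, 9 high, black lining on aluminium; origin on its underside. T-shaped pocket, floor 3 above the bench, all round it the top is 9 above the bench. Wide part for the head x = -72 to -40, y = +-45; narrow part for the handle x = -40 to 80, y = +-19. So the hammer's +x lies along the tray's -x.
- tray_head (a point): Point on the pocket's floor where hammer_head belongs: tray x = -56, y = 0, 3 above the bench.
- holder: Fixed grey block 110 (x) by 72 (y), 31 high; origin: centre of underside. Level slot 42 wide, 13 high, 96 deep, open at -x, entered along +x; floor 12 above the bench, lips 6 thick reach 10 over it from each side, open between. Flared cheeks (12 to 31 high, 60 apart at their ends) stand 20 out before the mouth. The handle stays outside, its front against the lips.
- holder_mouth (a point): Middle of the slot's mouth on the slot's floor: holder x = -55, y = 0, 12 above the bench. With the scraper fully home the scraper's origin lies here and its +x along the holder's +x.
- tube: Bystander, loose: square steel tube offcut 85 long (its x), 30 by 30, beside the scraper's blade. Origin at the centre of its underside.
- can: Bystander, loose: upright can, diameter 52, 140 high, beside the holder. Origin at the centre of its underside.
- tape: Bystander, loose: black tape measure 60 (x) by 32 (y) by 55 high, beside the tray. Origin at the centre of its underside.
- flange: Bystander, loose: dark steel ring, diameter 58, hole 30, 12 high, near the way into the holder. Origin at the centre of its underside.
- nut: Bystander, loose: big steel hex nut, about 46 across, 22 high, on the other side of the tray. Origin at the centre of its underside.
There are look-alikes about, which are no part of the job. Of the things that look like the holder, the middle-sized one is meant.

How it is judged:
At the end, for the whole second after the job is handed in: Hammer flat on the pocket's floor, head within 11 mm of its place at the tray's -x end, handle within 0.13 rad of the pocket's line. Scraper blade in the slot under the lips, handle front within 10 mm of the mouth, within 8 mm and 0.12 rad of the slot's line. Both at rest (horizontal distance between hammer_head and tray_head below 0.011 m and angle between the x axis of hammer and the x axis of tray, either way round below 0.13 rad and x of hammer in the frame of tray above -0.056 m and z of hammer in the frame of tray below 0.007 m and angle between hammer's own z axis and vertical below 0.06 rad and x of scraper in the frame of holder above -0.065 m and y of scraper in the frame of holder between -0.008 and 0.008 m and z of scraper in the frame of holder between 0.007 and 0.022 m and angle between the x axis of scraper and the x axis of holder, either way round below 0.12 rad and angle between scraper's own z axis and vertical below 0.12 rad and linear speed of each of scraper, hammer below 0.01 m/s); the robot touches nothing.
It fails at once if a bystander was shifted by more than 25 mm or tipped over (distance of any of tube, can, tape, flange, nut from where it was at the start of the episode above 0.025 m or angle between any of tube, can, tape, flange, nut's own z axis and vertical above 0.5 rad).
It also fails if it takes over 72 s, if anything falls off the work surface, if the arm or the gripper's body presses on something with over 40 N, if the wrist force passes 120 N, or if a joint passes its speed limit or range.

## Working session

There is one attempt and no reset: what is moved stays moved. The work goes in short steps, Python scripts to look and compute and a tool call to move; the robot and the scene stay as the last step left them, time stands still between calls to the robot, and variables do not carry over. Pictures are saved under pics/ and viewed, at most 10 in all, crops included, and the job is handed in when it is done.

Besides the shell and the picture viewer there is one more tool, called as name(argument=value, ...) on one line, values as JSON. drive_tool: Moves the arm, as the interface text tells. Its arguments: {"type":"object","properties":{"deltas":{"type":"array","items":{"type":"array","items":{"type":"number"}}},"squeeze":{"type":"number"}},"required":["deltas"]}

```bash
mkdir -p pics; ls
python3 - <<'E'
from cell import env
import cv2,numpy as np
for n in("scene","top"):
    im=env.camera(n);cv2.imwrite(f"pics/{n}0.png",im[:,:,::-1])
    i=env.camera_info(n);print(n,{k:np.round(v,3).tolist() if k!='x' else 0 for k,v in i.items()})
s=env.state();print(s)
E
```

```text
pics
scene {'fx': 477.545, 'fy': 477.545, 'cx': 326.3, 'cy': 202.041, 'view': [[-0.295, 0.955, -0.009, 0.2], [-0.532, -0.157, 0.832, 0.287], [0.794, 0.25, 0.555, -1.652], [0.0, 0.0, 0.0, 1.0]]}
top {'fx': 429.535, 'fy': 429.535, 'cx': 323.68, 'cy': 198.418, 'view': [[-0.032, -0.999, -0.003, -0.0], [0.976, -0.032, 0.218, -0.596], [-0.218, 0.004, 0.976, -0.871], [0.0, 0.0, 0.0, 1.0]]}
{'time': 0.1, 'joint_pos': array([-1.44608966e+00,  1.58981940e-01,  1.59805843e+00, -1.89799941e-05,
        1.38618380e+00, -2.10104636e-01]), 'qvel': array([-5.43381491e-04, -1.10889310e-03, -2.85418083e-03,  1.20844194e-04,
        1.95825230e-05, -1.47547813e-04]), 'joint_efforts': array([-6.15029894e-04, -3.86506712e+01, -3.22958064e+01,  7.03277579e-02,
        3.39867035e-02, -5.18999525e-05]), 'tcp_pos': array([ 0.18884264, -0.54253203,  0.21374364]), 'ee_rot': array([-3.13999312e+00, -3.22032077e-04,  3.34814547e-01]), 'force': array([-0.35718767,  0.0597616 , -0.33448517]), 'wrist_torque': array([-0.03138965,  0.0144161 , -0.03587631]), 'finger_force': 0.0, 'gripper_width': 0.0918073404524705}
```

View pics/scene0.png

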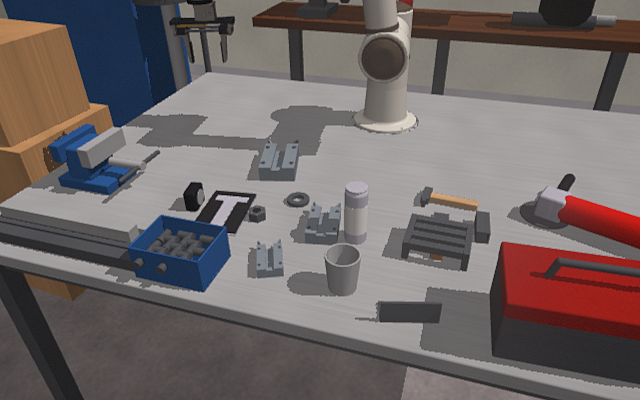

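View pics/top0.png

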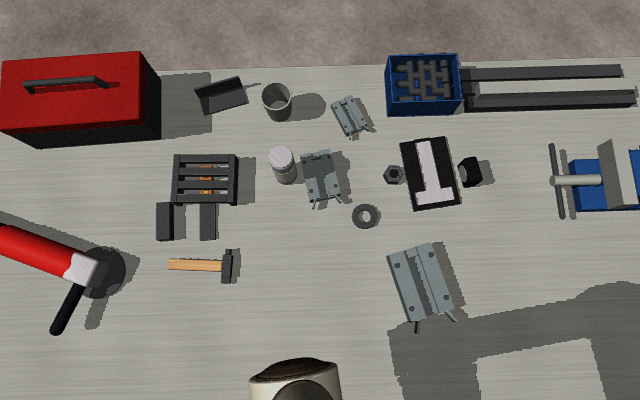

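Scene: bench, scraper blade and hammer seen by the grating. 

Candidates in the top view:
- Holder: small (350,115), middle (322,177), large (420,283). I choose the middle one, with the can beside it.
- Scraper: blade (208,222) in line with the brown handle under the bars. The other dark bar at (164,222) is the tube.
- Hammer: (205,265).
- Tray: (430,173).

I'll check these in one crop.

```bash
cat > h.py <<'E'
import numpy as np,cv2
from cell import env
def ray(n,uv,z):
    i=env.camera_info(n);V=np.array(i['view']);R,t=V[:3,:3],V[:3,3]
    uv=np.atleast_2d(np.array(uv,float))
    d=np.c_[(uv[:,0]-i['cx'])/i['fx'],-(uv[:,1]-i['cy'])/i['fy'],-np.ones(len(uv))]@R
    o=-R.T@t
    return (o+d*((z-o[2])/d[:,2])[:,None])[:,:2]
def pix(n,P):
    i=env.camera_info(n);V=np.array(i['view']);c=np.atleast_2d(P)@V[:3,:3].T+V[:3,3]
    return np.c_[i['cx']+i['fx']*c[:,0]/-c[:,2],i['cy']-i['fy']*c[:,1]/-c[:,2]]
def crop(n,x0,y0,x1,y1,f,name):
    im=env.camera(n)[y0:y1,x0:x1,::-1]
    cv2.imwrite('pics/'+name,cv2.resize(im,None,fx=f,fy=f,interpolation=cv2.INTER_CUBIC))
E
python3 - <<'E'
import numpy as np,cv2
im=cv2.imread('pics/top0.png')
a=cv2.resize(im[140:290,140:270],None,fx=3,fy=3,interpolation=2)
b=cv2.resize(im[125:225,290:490],None,fx=2,fy=2,interpolation=2)
a=cv2.resize(im[140:290,140:270],None,fx=4,fy=4,interpolation=2)[:, :390*4//4*1+130]
# left: x4 of (140..270,140..290) ; right: (300..370,130..220)x4
c=cv2.resize(im[140:215,295:365],None,fx=4,fy=4,interpolation=2)
d=cv2.resize(im[132:207+10,395:465],None,fx=4,fy=4,interpolation=2)[:300]
r=np.vstack([c,d]);cv2.imwrite('pics/crop1.png',np.hstack([a[:600],r]))
print(a.shape,r.shape)
E
```

```text
(600, 520, 3) (600, 280, 3)
```

View pics/crop1.png

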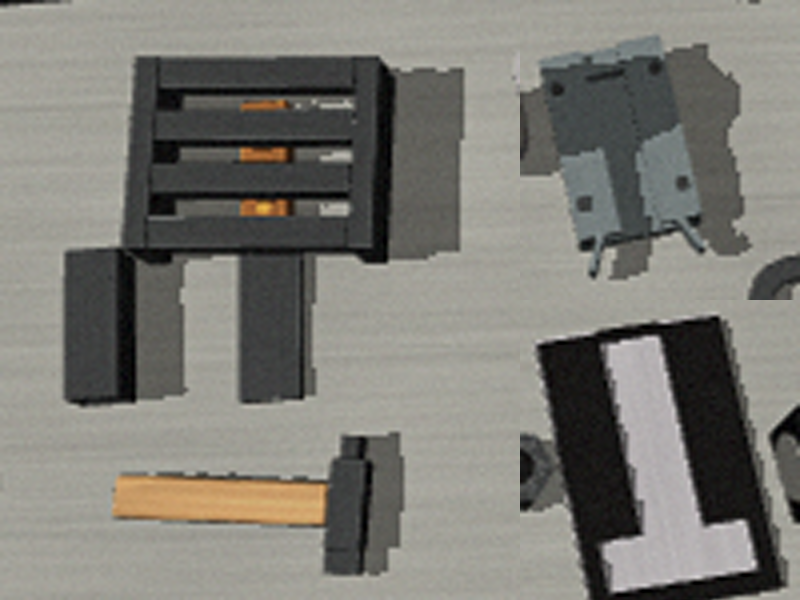

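The crop confirms the choice. The scraper blade is at (208,222) with its brown handle under the grating, and the tube is left of it. The hammer's head points right. The holder's mouth and cheeks are at its lower end, and the tray's wide pocket end is at the bottom.

```bash
cat > m.py <<'E'
from h import *
im=env.camera('top');hsv=cv2.cvtColor(im,cv2.COLOR_RGB2HSV)
L=lambda p:[(x/4+140-.4,y/4+140-.4) for x,y in p]
A=lambda p:[(295+(x-520)/4-.4,140+y/4-.4) for x,y in p]
B=lambda p:[(395+(x-520)/4-.4,132+(y-300)/4-.4) for x,y in p]
f=lambda s,a:print(s,np.round(a,4).tolist())
f('ham handle',ray('top',L([(116,474),(114,516),(326,480),(327,526)]),.018))
f('ham head top TL,BL,TR,BR',ray('top',L([(342,436),(326,573),(366,440),(360,573)]),.020))
f('blade bl br tl tr',ray('top',L([(240,400),(301,398),(241,250),(302,250)]),.007))
f('handle',ray('top',L([(241,100),(287,100),(240,210),(290,210)]),.018))
f('grating top',ray('top',L([(135,57),(380,57),(123,248),(386,250)]),.046))
f('tube top',ray('top',L([(65,250),(122,250),(65,401),(122,401)]),.030))
f('holder',ray('top',A([(540,62),(660,38),(585,250),(704,222)]),.031))
f('cheeks',ray('top',A([(594,277),(703,250)]),.031))
f('traytop',ray('top',B([(538,345),(720,318),(782,585)]),.009))
f('pocket head',ray('top',B([(598,545),(747,520),(760,570),(610,592)]),.003))
f('pocket handle',ray('top',B([(602,346),(660,336),(641,537),(703,526)]),.003))
E
python3 m.py
```

```text
ham handle [[0.4814, 0.3298], [0.4583, 0.3298], [0.4743, 0.2128], [0.449, 0.2117]]
ham head top TL,BL,TR,BR [[0.4983, 0.2039], [0.4235, 0.2113], [0.4956, 0.1904], [0.4229, 0.1926]]
blade bl br tl tr [[0.522, 0.2652], [0.5221, 0.2305], [0.6093, 0.2673], [0.6082, 0.232]]
handle [[0.6966, 0.2669], [0.6957, 0.24], [0.6305, 0.2654], [0.6295, 0.2366]]
grating top [[0.7153, 0.3199], [0.7107, 0.1801], [0.6039, 0.3217], [0.598, 0.1753]]
tube top [[0.6074, 0.3602], [0.6064, 0.328], [0.5215, 0.3557], [0.5205, 0.324]]
holder [[0.7079, 0.0328], [0.7202, -0.0371], [0.5958, 0.0096], [0.6098, -0.0582]]
cheeks [[0.5801, 0.0049], [0.5936, -0.057]]
traytop [[0.738, -0.2036], [0.7514, -0.3134], [0.5876, -0.3339]]
pocket head [[0.6161, -0.2311], [0.6282, -0.3194], [0.5981, -0.324], [0.5879, -0.2359]]
pocket handle [[0.7382, -0.243], [0.7434, -0.2783], [0.62, -0.2566], [0.6255, -0.2933]]
```

```bash
cat > g.py <<'E'
from h import *
import sys
def go(x,y,z,yaw):
    s=env.state();p=s['tcp_pos'];w=s['ee_rot'][2];d=np.array([x,y,z])-p;c,q=np.cos(w),np.sin(w)
    t=(yaw-w+np.pi)%(2*np.pi)-np.pi
    print('t %.1f'%s['time'],'tcp',p.round(4),'yaw %.3f'%w,'-> row',np.round([(d[0]*c+d[1]*q)/.3,(d[0]*q-d[1]*c)/.3,-d[2]/.3,-t/np.pi],3).tolist())
if __name__=='__main__': go(*map(float,sys.argv[1:5]))
E
python3 - <<'E'
from h import *
print('can',ray('top',[(281,155)],.14),'flange',ray('top',[(365,214.5)],.012),'nut',ray('top',[(393,174)],.022),'tape',ray('top',[(470,172)],.055))
E
```

```text
can [[0.67301419 0.06526792]] flange [[ 0.56685787 -0.11300769]] nut [[ 0.65796779 -0.18169317]] tape [[ 0.64779984 -0.34804772]]
```

drive_tool(deltas=[[0.6,0.85,-1.0,0,0],[0.6,0.85,-1.0,0,0],[0.6,0.85,-1.0,0,0],[0.6,0.85,-1.0,0,0],[0.6,0.85,-1.0,0,0],[0.6,0.85,-1.0,0,0],[0.6,0.85,-1.0,0,0],[0.6,0.85,-1.0,0,0],[0.6,0.85,-1.0,0,0],[0.6,0.85,-1.0,0,0]], squeeze=40)

```text
time: 0.98
tcp_pos: [0.3318, -0.1721, 0.2143]
ee_rot: [-3.141, -0.001, 0.338]
force: [-0.5, -0.9, -0.5]
gripper_width: 0.0551
finger_force: 0.0
```

drive_tool(deltas=[[0.6,0.8,-1.0,0,-0.37],[0.6,0.8,-1.0,0,-0.37],[0.6,0.8,-1.0,0,-0.37],[0.6,0.8,-1.0,0,-0.37],[0.6,0.8,-1.0,0,-0.37],[0.6,0.8,-1.0,0,-0.37],[0.6,0.8,-1.0,0,-0.37],[0.6,0.8,-1.0,0,-0.37],[0.6,0.8,-1.0,0,-0.37],[0.6,0.8,-1.0,0,-0.37],[0.6,0.8,-1.0,0,-0.37]])

```text
time: 1.9
tcp_pos: [0.4591, 0.1883, 0.214]
ee_rot: [-3.14, 0.0, 1.502]
force: [0.2, -0.3, -0.8]
gripper_width: 0.055
finger_force: 0.0
```

```bash
python3 g.py .4626 .224 .1 1.497
```

```text
t 1.9 tcp [0.4591 0.1883 0.214 ] yaw 1.502 -> row [0.119, 0.003, 0.38, 0.002]
```

drive_tool(deltas=[[0.6,0.119,0.003,0.3,0],[0.6,0.119,0.003,0.3,0],[0.6,0.119,0.003,0.5,0],[0.6,0.119,0.003,0.6,0],[0.6,0.119,0.003,0.65,0],[0.6,0.119,0.003,0.68,0],[0.6,0.119,0.003,0.68,0],[0.6,0.119,0.003,0.68,0],[0.2,0.119,0.003,0.68,0],[0.1,0.119,0.003,0.68,0],[0.0,0.119,0.003,0.68,0],[0.0,0.119,0.003,0.68,0],[0.0,0.119,0.003,0.68,0],[0.0,0.119,0.003,0.68,0],[0.0,0.119,0.003,0.68,0],[0.0,0.119,0.003,0.68,0],[0.0,0.119,0.003,0.68,0]])

```text
time: 3.32
tcp_pos: [0.4627, 0.222, 0.0113]
ee_rot: [-3.141, 0.0, 1.498]
force: [-3.7, -0.9, 6.2]
gripper_width: 0.023
finger_force: 39.8
```

```bash
python3 g.py .4626 .224 .1 1.497
```

```text
t 3.3 tcp [0.4627 0.222  0.0113] yaw 1.498 -> row [0.007, -0.001, -0.296, 0.0]
```

drive_tool(deltas=[[0,0,0,-0.05,0],[0,0,0,-0.1,0],[0,0,0,-0.2,0],[0,0,0,-0.3,0],[0,0,0,-0.4,0],[0,0,0,-0.53,0],[0,0,0,-0.53,0],[0,0,0,-0.53,0]])

```text
time: 3.98
tcp_pos: [0.4644, 0.2222, 0.1717]
ee_rot: [3.137, -0.001, 1.497]
force: [-0.3, -0.0, -3.2]
gripper_width: 0.0234
finger_force: 39.8
```

Run:
```python
from h import *
from g import go
s=env.state();print(s['force'],s['gripper_width'])
go(.55,-.04,.17,.6)
im=env.camera('top');cv2.imwrite('pics/t1.png',im[:,:,::-1])
p=pix('top',[s['tcp_pos']])[0];print(p)
x,y=map(int,p)
x0=max(0,x-100);y0=max(0,y-75);cv2.imwrite('pics/c1.png',cv2.resize(im[y0:y0+150,x0:x0+200,::-1],None,fx=4,fy=4,interpolation=2));print(x0,y0)
```

```text
[-3.11107107e-01 -7.07141399e-04 -3.24534422e+00] 0.023389114494144266
t 4.0 tcp [0.4644 0.2222 0.1717] yaw 1.497 -> row [-0.851, 0.349, 0.006, 0.286]
[196.55030937 258.67102213]
96 183
```

View pics/c1.png

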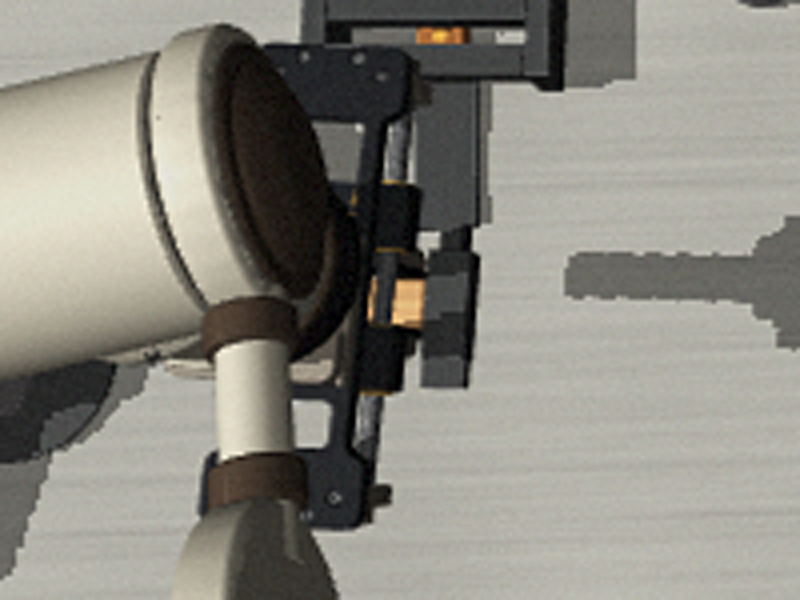

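Run:
```python
from h import *
print(ray('top',[(96+426/4,183+308/4),(96+426/4,183+386/4),(96+443/4,183+228/4),(96+370/4,183+280/4),(96+372/4,183+322/4)],.179))
```

```text
[[0.46089976 0.2088944 ]
 [0.4253481  0.20784299]
 [0.4978393  0.20204182]
 [0.47466894 0.23530515]
 [0.45526746 0.23367024]]
```

drive_tool(deltas=[[0,-0.85,0.35,0,0.286],[0,-0.85,0.35,0,0.286],[0,-0.85,0.35,0,0.286],[0,-0.85,0.35,0,0.286],[0,-0.85,0.35,0,0.286],[0,-0.85,0.35,0,0.286],[0,-0.85,0.35,0,0.286],[0,-0.85,0.35,0,0.286],[0,-0.85,0.35,0,0.286],[0,-0.85,0.35,0,0.286]])

```text
time: 4.87
tcp_pos: [0.5472, -0.0393, 0.1672]
ee_rot: [-3.138, 0.002, 0.6]
force: [0.0, -0.0, -2.6]
gripper_width: 0.0233
finger_force: 39.8
```

```bash
python3 g.py .6304 -.2748 .06 .123
```

```text
t 4.9 tcp [ 0.5472 -0.0393  0.1672] yaw 0.600 -> row [-0.215, 0.805, 0.357, 0.152]
```

drive_tool(deltas=[[0,-0.215,0.805,0,0.152],[0,-0.215,0.805,0,0.152],[0,-0.215,0.805,0,0.152],[0,-0.215,0.805,0,0.152],[0,-0.215,0.805,0,0.152],[0,-0.215,0.805,0.1,0.152],[0,-0.215,0.805,0.2,0.152],[0,-0.215,0.805,0.3,0.152],[0,-0.215,0.805,0.36,0.152],[0,-0.215,0.805,0.36,0.152],[0,-0.215,0.805,0.36,0.152]])

```text
time: 5.78
tcp_pos: [0.6306, -0.2736, 0.0596]
ee_rot: [-3.139, 0.003, 0.124]
force: [-0.3, 0.9, -2.3]
gripper_width: 0.0233
finger_force: 39.8
```

```bash
python3 g.py .6304 -.2748 .0155 .123; python3 -c "
from h import *
im=np.vstack([cv2.resize(env.camera('top')[120:230,370:520,::-1],None,fx=4,fy=4,interpolation=2)]);cv2.imwrite('pics/c2.png',im)"
```

```text
t 5.8 tcp [ 0.6306 -0.2736  0.0596] yaw 0.124 -> row [-0.001, 0.004, 0.147, 0.0]
```

View pics/c2.png

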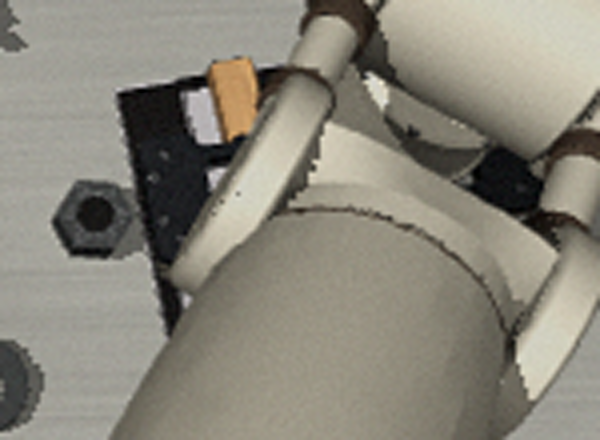

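The pocket and handle are partly hidden by the arm. The handle's end shows at crop (231,62).

```bash
python3 -c "
from h import *
print(ray('top',[(370+208/4-.4,120+65/4-.4),(370+252/4-.4,120+57/4-.4)],.067))"
```

```text
[[ 0.73219081 -0.24406885]
 [ 0.73612832 -0.26917135]]
```

drive_tool(deltas=[[0,-0.001,0.004,0.05,0],[0,-0.001,0.004,0.1,0],[0,-0.001,0.004,0.12,0],[0,-0.001,0.004,0.13,0],[0,-0.001,0.004,0.14,0],[0,-0.001,0.004,0.147,0],[0,-0.001,0.004,0.147,0],[0,-0.001,0.004,0.147,0]])

```text
time: 6.5
tcp_pos: [0.6317, -0.2775, 0.0179]
ee_rot: [3.141, -0.0, 0.121]
force: [-0.3, 0.8, -2.9]
gripper_width: 0.0234
finger_force: 39.8
```

drive_tool(deltas=[[0,0,-0.006,0.008,0],[0,0,-0.006,0.008,0],[0,0,-0.006,0.008,0],[0,0,-0.006,0.008,0]])

```text
time: 6.83
tcp_pos: [0.6313, -0.2755, 0.0152]
ee_rot: [3.142, -0.0, 0.121]
force: [-0.5, -0.7, -3.4]
gripper_width: 0.023
finger_force: 39.8
```

drive_tool(deltas=[[0.35,0,-0.006,0.008,0],[0.55,0,-0.006,0.008,0],[0.55,0,-0.006,0.008,0],[0.55,0,-0.006,0.008,0],[0.55,0,-0.006,0.008,0],[0.55,0,-0.006,-0.1,0],[0.55,0,-0.006,-0.3,0],[0.55,0,-0.006,-0.5,0],[0.55,0,-0.006,-0.5,0],[0.55,0,-0.006,-0.5,0]])

```text
time: 7.67
tcp_pos: [0.6356, -0.2766, 0.1764]
ee_rot: [3.13, -0.013, 0.121]
force: [1.1, -1.4, 1.5]
gripper_width: 0.0501
finger_force: 0.0
```

```bash
python3 g.py .45 -.03 .17 .033
```

```text
t 7.7 tcp [ 0.6356 -0.2766  0.1764] yaw 0.121 -> row [-0.515, -0.891, 0.021, 0.028]
```

drive_tool(deltas=[[0.6,-0.515,-0.89,0,0.028],[0.6,-0.515,-0.89,0,0.028],[0.6,-0.515,-0.89,0,0.028],[0.6,-0.515,-0.89,0,0.028],[0.6,-0.515,-0.89,0,0.028],[0.6,-0.515,-0.89,0,0.028],[0.6,-0.515,-0.89,0,0.028],[0.6,-0.515,-0.89,0,0.028],[0.6,-0.515,-0.89,0,0.028],[0.6,-0.515,-0.89,0,0.028]])

```text
time: 8.5
tcp_pos: [0.4456, -0.0272, 0.1655]
ee_rot: [3.141, -0.001, 0.035]
force: [-0.1, -1.1, 0.6]
gripper_width: 0.055
finger_force: 0.0
```

Run:
```python
from h import *
from g import go
im=env.camera('top')[:,:,::-1]
a=cv2.resize(im[125:225,385:475],None,fx=4,fy=4,interpolation=2)
b=cv2.resize(im[145:245,150:250],None,fx=4,fy=4,interpolation=2)
cv2.imwrite('pics/c3.png',np.hstack([a,b]))
go(.552,.249,.06,.033)
```

```text
t 8.6 tcp [ 0.4461 -0.0279  0.1656] yaw 0.033 -> row [0.384, -0.911, 0.352, 0.0]
```

View pics/c3.png

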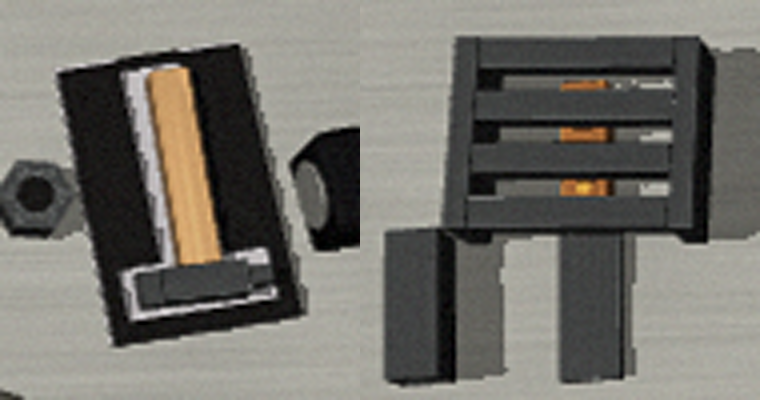

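The hammer lies in the pocket: head at crop (205,283), handle end at (168,69). I'll check the numbers while starting toward the scraper.

Run:
```python
from h import *
q=lambda x,y,z:ray('top',[(385+x/4-.4,125+y/4-.4)],z)[0]
h=q(203,284,.023);e=(q(147,71,.021)+q(188,68,.021))/2
f=(q(176,266,.021)+q(219,263,.021))/2
print(h,e,f,np.arctan2(*(e-f)[::-1]))
print([q(x,y,.003).round(4) for x,y in[(118,270),(267,247),(280,293),(131,319),(122,72),(182,62)]])
```

```text
[ 0.6034494  -0.27466166] [ 0.7337388  -0.26578333] [ 0.61543813 -0.27306864] 0.0615053211624132
[array([ 0.6179, -0.2313]), array([ 0.6288, -0.3194]), array([ 0.6011, -0.3243]), array([ 0.5885, -0.2365]), array([ 0.7395, -0.2431]), array([ 0.7446, -0.2796])]
```

drive_tool(deltas=[[0.6,0.38,-0.91,0,0],[0.6,0.38,-0.91,0,0],[0.6,0.38,-0.91,0,0],[0.6,0.38,-0.91,0,0],[0.6,0.38,-0.91,0,0],[0.6,0.38,-0.91,0,0],[0.6,0.38,-0.91,0,0],[0.6,0.38,-0.91,0.1,0],[0.6,0.38,-0.91,0.2,0],[0.6,0.38,-0.91,0.3,0],[0.6,0.38,-0.91,0.35,0],[0.6,0.38,-0.91,0.35,0],[0.6,0.38,-0.91,0.35,0]])

```text
time: 9.63
tcp_pos: [0.5508, 0.2484, 0.0591]
ee_rot: [3.141, 0.002, 0.032]
force: [0.5, 0.2, 0.5]
gripper_width: 0.0553
finger_force: 0.0
```

```bash
python3 g.py .552 .249 .0025 .033
```

```text
t 9.6 tcp [0.5508 0.2484 0.0591] yaw 0.032 -> row [0.004, -0.002, 0.189, -0.0]
```

drive_tool(deltas=[[0.6,0,0,0.06,0],[0.6,0,0,0.12,0],[0.6,0,0,0.16,0],[0.6,0,0,0.175,0],[0.6,0,0,0.185,0],[0.6,0,0,0.19,0],[0.6,0,0,0.19,0],[0.6,0,0,0.19,0],[0.6,0,0,0.19,0]])

```text
time: 10.38
tcp_pos: [0.5509, 0.2494, 0.004]
ee_rot: [-3.141, -0.002, 0.033]
force: [-0.3, 0.5, -0.2]
gripper_width: 0.055
finger_force: 0.0
```

drive_tool(deltas=[[0.6,0,0,0.006,0],[0.6,0,0,0.006,0],[0.3,0,0,0.006,0],[0,0,0,0.006,0],[0,0,0,0.006,0],[0,0,0,0.006,0],[0,0,0,0.006,0],[0,0,0,0.006,0],[0,0,0,0.006,0]], squeeze=40)

```text
time: 11.13
tcp_pos: [0.5502, 0.2493, 0.0013]
ee_rot: [3.142, 0.0, 0.033]
force: [-0.0, -0.9, 0.4]
gripper_width: 0.035
finger_force: 40.0
```

drive_tool(deltas=[[0,-0.03,0,-0.002,0],[0,-0.07,0,-0.002,0],[0,-0.12,0,-0.002,0],[0,-0.17,0,-0.002,0],[0,-0.22,0,-0.002,0],[0,-0.27,0,-0.002,0],[0,-0.32,0,-0.002,0],[0,-0.37,0,-0.002,0],[0,-0.42,0,-0.002,0],[0,-0.45,0,-0.002,0],[0,-0.45,0,-0.002,0],[0,-0.45,0,-0.002,0]])

```text
time: 12.13
tcp_pos: [0.4152, 0.2448, 0.0019]
ee_rot: [-3.142, -0.0, 0.033]
force: [0.1, -0.2, -2.4]
gripper_width: 0.0353
finger_force: 40.0
```

drive_tool(deltas=[[0,0,0,0.002,0],[0.3,0,0,0.002,0],[0.6,0,0,0,0],[0.6,0,0,0,0],[0.6,0,0,0,0],[0.6,0,0,-0.1,0],[0.6,0,0,-0.3,0],[0.6,0,0,-0.4,0],[0.6,0,0.3,-0.5,0],[0.6,0,0.6,-0.5,0],[0.6,0,0.6,-0.5,0],[0.6,0,0.6,-0.5,0],[0.6,0,0.6,-0.5,0]])

```text
time: 13.22
tcp_pos: [0.4221, 0.0612, 0.1534]
ee_rot: [3.14, -0.003, 0.031]
force: [0.1, 0.4, -0.6]
gripper_width: 0.0552
finger_force: 0.0
```

Run:
```python
from h import *
from g import go
im=env.camera('top')[:,:,::-1]
cv2.imwrite('pics/c4.png',cv2.resize(im[170:300,140:300],None,fx=4,fy=4,interpolation=2))
hsv=cv2.cvtColor(im,cv2.COLOR_BGR2HSV)
m=cv2.inRange(hsv,(5,120,60),(25,255,255));m[:,:140]=0;m[:,300:]=0;m[:190]=0;m[300:]=0
c=max(cv2.findContours(m,0,1)[0],key=cv2.contourArea);r=cv2.minAreaRect(c);print(r)
b=cv2.boxPoints(r);b=ray('top',b,.018);print(b.round(4),b.mean(0))
go(.521,.2475,.06,.033)
```

```text
((205.5, 234.0), (24.0, 11.0), 90.0)
[[0.5606 0.2623]
 [0.5598 0.2374]
 [0.5053 0.236 ]
 [0.5061 0.2607]] [0.5329847  0.24910024]
t 13.3 tcp [0.4226 0.0601 0.1536] yaw 0.029 -> row [0.346, -0.615, 0.312, -0.001]
```

View pics/c4.png

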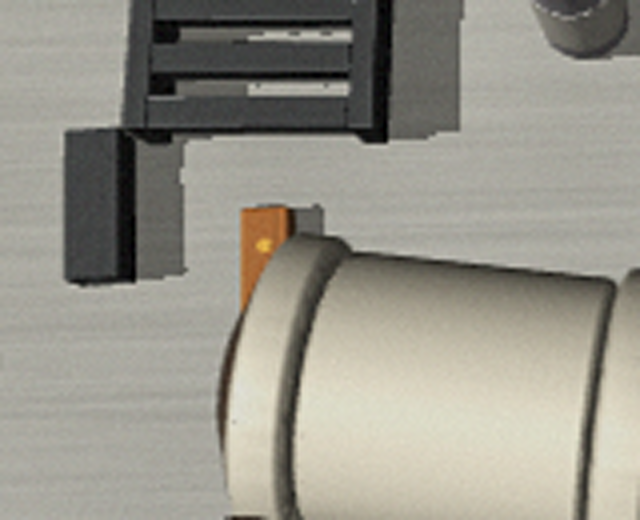

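The scraper is out, lying straight, with its handle end at crop (265,207). Regrasping by the handle.

drive_tool(deltas=[[0.6,0.1,-0.2,0,0],[0.6,0.34,-0.62,0.1,0],[0.6,0.34,-0.62,0.2,0],[0.6,0.34,-0.62,0.3,0],[0.6,0.34,-0.62,0.3,0],[0.6,0.34,-0.62,0.3,0],[0.6,0.34,-0.62,0.3,0],[0.6,0.34,-0.62,0.3,0],[0.6,0.34,-0.62,0.4,0],[0.6,0.34,-0.62,0.46,0],[0.6,0.34,-0.62,0.48,0],[0.6,0.34,-0.62,0.495,0],[0.6,0.34,-0.62,0.5,0],[0.6,0.34,-0.62,0.5,0],[0.6,0.34,-0.62,0.5,0]], squeeze=55)

```text
time: 14.52
tcp_pos: [0.5182, 0.2543, 0.0035]
ee_rot: [-3.141, -0.002, 0.033]
force: [0.6, 0.8, 0.9]
gripper_width: 0.0551
finger_force: 0.0
```

```bash
python3 g.py .518 .2485 .003 .033
```

```text
t 14.5 tcp [0.5182 0.2543 0.0035] yaw 0.033 -> row [-0.001, 0.019, 0.002, -0.0]
```

Shift 5.7 mm sideways, close, then lift.

drive_tool(deltas=[[0.6,0,0.019,0,0],[0.6,0,0.019,0,0],[0.3,0,0.019,0,0],[0,0,0.019,0,0],[0,0,0.019,0,0],[0,0,0.019,0,0],[0,0,0.019,0,0],[0,0,0.019,0,0],[0,0,0.019,0,0],[0,0,0.019,-0.03,0],[0,0,0.019,-0.08,0],[0,0,0.019,-0.15,0],[0,0,0.019,-0.25,0],[0,0,0.019,-0.4,0],[0,0,0.019,-0.55,0],[0,0,0.019,-0.55,0],[0,0,0.019,-0.55,0]])

```text
time: 15.93
tcp_pos: [0.5198, 0.2492, 0.1713]
ee_rot: [-3.14, -0.008, 0.033]
force: [0.8, 1.4, -3.0]
gripper_width: 0.0273
finger_force: 55.0
```

Run:
```python
from h import *
from g import go
s=env.state();print(s['force'],s['wrist_torque'],s['gripper_width'])
go(.46,.05,.17,.033)
```

```text
[ 0.8196078   1.38179079 -3.03561465] [-0.01608533 -0.14888996  0.05721404] 0.027345613157783444
t 15.9 tcp [0.5198 0.2492 0.1713] yaw 0.033 -> row [-0.221, 0.657, 0.004, 0.0]
```

drive_tool(deltas=[[0,-0.22,0.66,0,-0.526],[0,-0.22,0.66,0,-0.526],[0,-0.22,0.66,0,-0.526],[0,-0.22,0.66,0,-0.526],[0,-0.22,0.66,0,-0.526],[0,-0.22,0.66,0,-0.526],[0,-0.22,0.66,0,-0.526],[0,-0.22,0.66,0,-0.526],[0,-0.22,0.66,0,-0.526],[0,-0.22,0.66,0,-0.526],[0,-0.22,0.66,0,-0.526],[0,-0.22,0.66,0,-0.526],[0,-0.22,0.66,0,-0.526],[0,-0.22,0.66,0,-0.526],[0,-0.22,0.66,0,-0.526],[0,-0.22,0.66,0,-0.526]])

```text
time: 17.27
tcp_pos: [0.4563, 0.0487, 0.1649]
ee_rot: [-3.138, -0.001, 1.683]
force: [0.1, 0.9, -3.2]
gripper_width: 0.0276
finger_force: 55.0
```

```bash
python3 g.py .4456 -.0553 .1 -2.946
```

```text
t 17.3 tcp [0.4563 0.0487 0.1649] yaw 1.683 -> row [-0.341, -0.074, 0.216, -0.527]
```

drive_tool(deltas=[[0,-0.341,-0.074,0,-0.527],[0,-0.341,-0.074,0,-0.527],[0,-0.341,-0.074,0,-0.527],[0,-0.341,-0.074,0,-0.527],[0,-0.341,-0.074,0,-0.527],[0,-0.341,-0.074,0,-0.527],[0,-0.341,-0.074,0,-0.527],[0,-0.341,-0.074,0,-0.527],[0,-0.341,-0.074,0,-0.527],[0,-0.341,-0.074,0,-0.527],[0,-0.341,-0.074,0,-0.527],[0,-0.341,-0.074,0.1,-0.527],[0,-0.341,-0.074,0.2,-0.527],[0,-0.341,-0.074,0.216,-0.527],[0,-0.341,-0.074,0.216,-0.527],[0,-0.341,-0.074,0.216,-0.527],[0,-0.341,-0.074,0.216,-0.527]])

```text
time: 18.68
tcp_pos: [0.4481, -0.056, 0.1028]
ee_rot: [-3.141, 0.001, -2.945]
force: [0.2, -0.6, -2.5]
gripper_width: 0.0273
finger_force: 55.0
```

Run:
```python
from h import *
from g import go
go(.4456,-.0553,.0195,-2.946)
t=cv2.resize(env.camera('top')[130:260,270:400,::-1],None,fx=4,fy=4,interpolation=2)[:,:400]
i=env.camera('scene');u=pix('scene',[[.58,-.03,.08]])[0].astype(int);print(u)
x0,y0=u-[50,65];print(x0,y0)
s=cv2.resize(i[y0:y0+130,x0:x0+100,::-1],None,fx=4,fy=4,interpolation=2)
cv2.imwrite('pics/c5.png',np.hstack([t,s]))
```

```text
t 18.7 tcp [ 0.4481 -0.056   0.1028] yaw -2.945 -> row [0.008, 0.004, 0.278, 0.0]
[325 181]
275 116
```

View pics/c5.png

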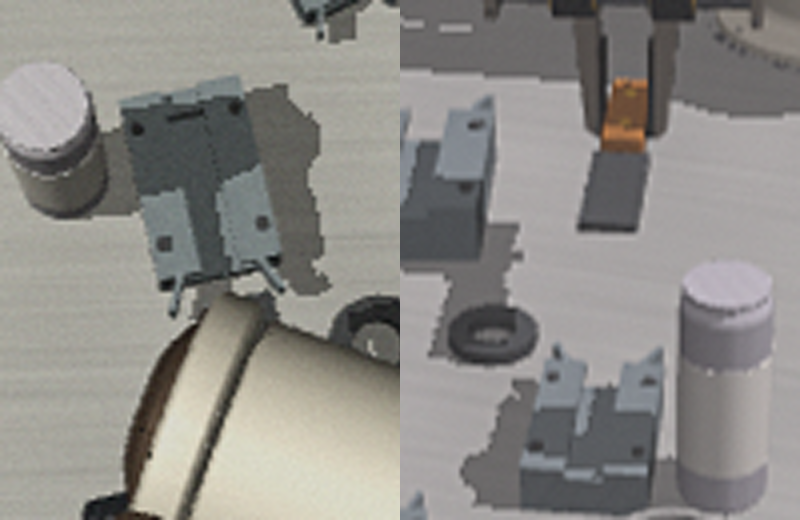

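Scene view: the scraper is held level, blade tip at crop (577–637,231), aimed at the holder. I'll check its line.

Run:
```python
from h import *
q=lambda p,z:ray('scene',[(275+(x-400)/4-.4,116+y/4-.4) for x,y in p],z)
b=q([(578,224),(637,226),(593,150),(649,152)],.1065);print(b.round(4))
t=(b[0]+b[1])/2;o=(b[2]+b[3])/2;print(t,o,np.arctan2(*(t-o)[::-1]))
print('holder lips front/rear outer', q([(537,367),(663,363),(522,452),(660,470)],.031).round(4))
m=np.array([.6045,-.0239]);d=np.array([np.cos(.195),np.sin(.195)]);n=np.array([-d[1],d[0]])
print('off tip,origin',[(np.round((p-m)@d,4),np.round((p-m)@n,4)) for p in(t,o,env.state()['tcp_pos'][:2])])
```

```text
[[ 0.5831 -0.0461]
 [ 0.5755 -0.0115]
 [ 0.4907 -0.0658]
 [ 0.4833 -0.0307]]
[ 0.57929486 -0.02879436] [ 0.48699968 -0.048254  ] 0.20779781421997753
holder lips front/rear outer [[ 0.6295 -0.0584]
 [ 0.6039  0.0132]
 [ 0.7126 -0.0389]
 [ 0.7065  0.0404]]
off tip,origin [(np.float64(-0.0257), np.float64(0.0001)), (np.float64(-0.12), np.float64(-0.0011)), (np.float64(-0.1594), np.float64(-0.0014))]
```

drive_tool(deltas=[[0,0.005,0.004,0.08,0],[0,0.005,0.004,0.16,0],[0,0.005,0.004,0.22,0],[0,0.005,0.004,0.26,0],[0,0.005,0.004,0.28,0],[0,0.005,0.004,0.28,0],[0,0.005,0.004,0.28,0],[0,0.005,0.004,0.28,0]])

```text
time: 19.45
tcp_pos: [0.447, -0.0554, 0.0194]
ee_rot: [-3.14, 0.002, -2.942]
force: [-0.3, 0.3, -1.5]
gripper_width: 0.0276
finger_force: 55.0
```

Run:
```python
from h import *
from g import go
m=np.array([.6045,-.0239]);d=np.array([np.cos(.195),np.sin(.195)])
go(*(m-.04*d),.018,-2.946)
i=env.camera('scene');u=pix('scene',[[.57,-.03,.02]])[0].astype(int)
x0,y0=u-[60,50];print(x0,y0)
cv2.imwrite('pics/c6.png',cv2.resize(i[y0:y0+100,x0:x0+120,::-1],None,fx=5,fy=5,interpolation=2))
```

```text
t 19.4 tcp [ 0.447  -0.0554  0.0194] yaw -2.942 -> row [-0.402, -0.001, 0.005, 0.001]
267 149
```

View pics/c6.png

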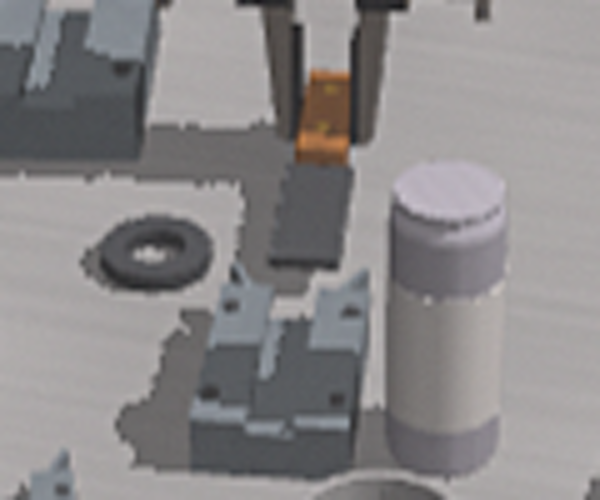

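Scraper is lined up: blade tip at crop (303,262), heading for the slot at (290,320). Inserting.

drive_tool(deltas=[[0,-0.04,0,0.004,0],[0,-0.08,0,0.004,0],[0,-0.11,0,0.004,0],[0,-0.13,0,0.004,0],[0,-0.15,0,0.004,0],[0,-0.17,0,0.004,0],[0,-0.19,0,0.004,0],[0,-0.21,0,0.004,0],[0,-0.21,0,0.004,0]])

```text
time: 20.25
tcp_pos: [0.5087, -0.0424, 0.0171]
ee_rot: [-3.141, 0.001, -2.942]
force: [0.2, -0.1, -2.8]
gripper_width: 0.0276
finger_force: 55.0
```

drive_tool(deltas=[[0,-0.02,0,0,0],[0,-0.04,0,0,0],[0,-0.06,0,0,0],[0,-0.08,0,0,0],[0,-0.1,0,0,0],[0,-0.12,0,0,0],[0,-0.14,0,0,0],[0,-0.155,0,0,0],[0,-0.165,0,0,0],[0,-0.17,0,0,0],[0,-0.17,0,0,0]])

```text
time: 21.17
tcp_pos: [0.5578, -0.0322, 0.0169]
ee_rot: [-3.142, 0.0, -2.942]
force: [0.2, 0.6, -2.0]
gripper_width: 0.0276
finger_force: 55.0
```

Run:
```python
from h import *
m=np.array([.6045,-.0239]);d=np.array([np.cos(.195),np.sin(.195)]);n=np.array([-d[1],d[0]])
s=env.state();p=s['tcp_pos'][:2]-m;print(p@d,p@n,s['force'],s['wrist_torque'])
```

```text
-0.04742161402743585 0.0008632181226646777 [ 0.21699163  0.57879641 -1.98409379] [0.06052983 0.05382073 0.04741837]
```

drive_tool(deltas=[[0,-0.005,0,0,0],[0,-0.01,0,0,0],[0,-0.014,0,0,0],[0,-0.014,0,0,0]])

```text
time: 21.5
tcp_pos: [0.5618, -0.0315, 0.017]
ee_rot: [-3.142, 0.0, -2.942]
force: [0.4, 0.2, -2.5]
gripper_width: 0.0278
finger_force: 55.0
```

drive_tool(deltas=[[0,-0.003,0,0,0],[0,-0.006,0,0,0],[0,-0.009,0,0,0],[0,-0.009,0,0,0]])

```text
time: 21.83
tcp_pos: [0.5645, -0.0309, 0.0169]
ee_rot: [-3.142, 0.0, -2.942]
force: [0.0, -0.6, -2.6]
gripper_width: 0.0275
finger_force: 55.0
```

drive_tool(deltas=[[0,-0.003,0,0,0],[0,-0.006,0,0,0],[0,-0.009,0,0,0],[0,-0.012,0,0,0],[0,-0.012,0,0,0]])

```text
time: 22.25
tcp_pos: [0.568, -0.0302, 0.0169]
ee_rot: [-3.142, 0.0, -2.942]
force: [0.1, -0.6, -2.2]
gripper_width: 0.0278
finger_force: 55.0
```

drive_tool(deltas=[[0.2,0,0,0.002,0],[0.5,0,0,0.002,0],[0.5,0,0,0,0],[0.5,0,0,0,0],[0.5,0,0,-0.05,0],[0.5,0,0,-0.15,0],[0.5,0.1,0,-0.15,0],[0,0.2,0,-0.15,0],[0,0.25,0,-0.15,0],[0,0.25,0,-0.15,0],[0,0.25,0,-0.1,0],[0,0.25,0,0,0],[0,0.25,0,0,0],[0,0.25,0,0,0]], squeeze=10)

```text
time: 23.42
tcp_pos: [0.4936, -0.0446, 0.0161]
ee_rot: [3.14, -0.003, -2.942]
force: [0.7, -0.3, 0.1]
gripper_width: 0.0012
finger_force: 0.0
```

Run:
```python
from h import *
m=np.array([.6045,-.0239]);d=np.array([np.cos(.195),np.sin(.195)]);n=np.array([-d[1],d[0]])
s=env.state();p=s['tcp_pos'][:2]-m;print(p@d,p@n,s['force'])
i=env.camera('scene');u=pix('scene',[[.57,-.03,.02]])[0].astype(int)
x0,y0=u-[50,50];print(x0,y0)
cv2.imwrite('pics/c7.png',cv2.resize(i[y0:y0+100,x0:x0+100,::-1],None,fx=6,fy=6,interpolation=2))
im=env.camera('top');np.save('top7.npy',im)
im=i[:,:,::-1];m_=cv2.inRange(cv2.cvtColor(im,cv2.COLOR_BGR2HSV),(5,120,60),(25,255,255));m_[:,:x0]=0;m_[:,x0+100:]=0;m_[:y0]=0;m_[y0+100:]=0
c=max(cv2.findContours(m_,0,1)[0],key=cv2.contourArea);b=cv2.boxPoints(cv2.minAreaRect(c));print(b)
g=ray('scene',b,.030);print([( ((q-m)@d).round(4),((q-m)@n).round(4)) for q in g])
```

```text
-0.11276515342083224 0.0011848440402777646 [ 0.66278437 -0.31622785  0.11351614]
277 149
[[320.79773 207.81503]
 [324.03473 186.77457]
 [334.55493 188.39307]
 [331.31793 209.43353]]
[(np.float64(0.0157), np.float64(-0.01)), (np.float64(-0.0804), np.float64(-0.0126)), (np.float64(-0.075), np.float64(0.0151)), (np.float64(0.0202), np.float64(0.0159))]
```

drive_tool(deltas=[[0,-0.01,0,0,0],[0,-0.02,0,0,0],[0,-0.03,0,0,0],[0,-0.04,0,0,0],[0,-0.045,0,0,0],[0,-0.05,0,0,0],[0,-0.05,0,0,0]])

```text
time: 24.1
tcp_pos: [0.5093, -0.042, 0.017]
ee_rot: [-3.142, 0.0, -2.942]
force: [-0.1, 0.3, 0.1]
gripper_width: 0.0008
finger_force: 0.0
```

drive_tool(deltas=[[0,-0.003,0,0,0],[0,-0.006,0,0,0],[0,-0.009,0,0,0],[0,-0.012,0,0,0],[0,-0.012,0,0,0]])

```text
time: 24.52
tcp_pos: [0.5127, -0.0414, 0.017]
ee_rot: [-3.142, 0.0, -2.942]
force: [0.6, -0.0, 0.1]
gripper_width: 0.0006
finger_force: 0.0
```

drive_tool(deltas=[[0,-0.003,0,0,0],[0,-0.006,0,0,0],[0,-0.009,0,0,0],[0,-0.012,0,0,0],[0,-0.012,0,0,0]])

```text
time: 24.93
tcp_pos: [0.5153, -0.0405, 0.0165]
ee_rot: [3.141, -0.002, -2.942]
force: [-4.1, 0.4, 1.9]
gripper_width: 0.0003
finger_force: 1.9
```

drive_tool(deltas=[[0,-0.004,0,0,0],[0,-0.006,0,0,0],[0,-0.006,0,0,0]])

```text
time: 25.18
tcp_pos: [0.5153, -0.04, 0.0157]
ee_rot: [3.14, -0.006, -2.941]
force: [-7.1, -2.3, 0.6]
gripper_width: 0.0006
finger_force: 3.7
```

It's stopped firmly. Backing off and clearing the view.

drive_tool(deltas=[[0,0.03,0,0,0],[0,0.06,0,0,0],[0,0.1,0,-0.1,0],[0,0.12,0,-0.3,0],[0,0.12,0,-0.5,0],[0,0.12,0,-0.6,0],[0,0.12,-0.6,-0.6,0],[0,0.12,-0.9,-0.6,0],[0,0.12,-0.9,-0.6,0],[0,0.12,-0.9,-0.6,0],[0,0.12,-0.9,-0.6,0],[0,0.12,-0.9,-0.6,0],[0,0.12,-0.9,-0.6,0],[0,0.12,-0.9,-0.6,0]])

```text
time: 26.35
tcp_pos: [0.5361, -0.3171, 0.1976]
ee_rot: [-3.138, 0.002, -2.946]
force: [-0.8, -0.1, 0.6]
gripper_width: 0.0005
finger_force: 0.0
```

Run:
```python
from h import *
im=env.camera('top')[:,:,::-1];np.save('f.npy',im)
s=env.camera('scene')[:,:,::-1]
a=cv2.resize(im[125:245,295:475],None,fx=4,fy=4,interpolation=2)
cv2.imwrite('pics/c8.png',a)
```

```text
(no output)
```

View pics/c8.png

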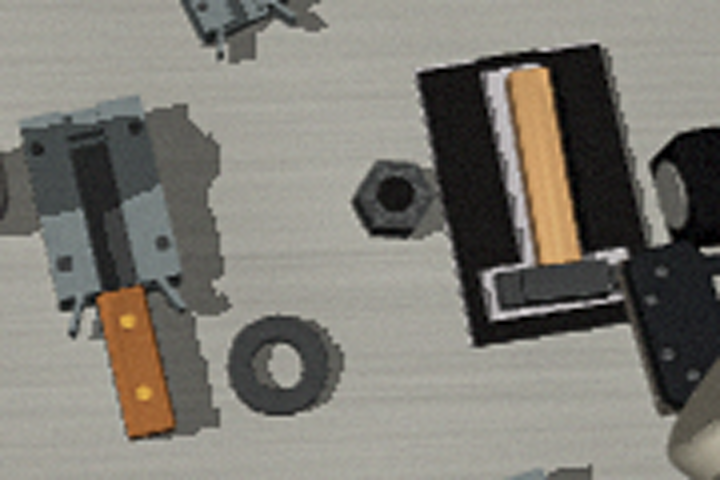

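The scraper is home against the lips, with its handle at crop (137,365). The hammer head (558,283) lies inside the pocket with white floor all round, and the bystanders haven't moved. Handing in.

```bash
python3 -c "
from cell import env
print(env.hand_in())"
```

```text
the job is handed in; nothing more can be done
None
```

I handed the job in at about 26 s (limit 72 s), and no verdict came back. In the last picture the hammer lies in the tray pocket, about 6 mm and 0.06 rad off its place, the scraper is in the holder slot with its handle against the mouth, and no bystander in view looks moved (the can and tube were out of that crop).

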